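# Blank, then measure, on the instrument keypad

### The job

On the spectrophotometer's keypad, take a blank and then a reading: press the large round key fully down and let it come all the way back up, then press the long bar key fully down and let it come up too. Do not press the square key or the small round key.

Things in the scene. Friction and masses are not known exactly. Their poses are not given: they have to be found in the camera images.
- pad: Beige keypad fixed to the bench: a box 240 (x) x 190 (y) x 35 mm high, grey-green display strip at its far end. Four off-white keys stand at the corners of an 84 mm square; which is where differs each time. Origin: on the bench, under the middle of the four keys; z up; x to the display.
- round_key_top (a point): The large round key (blank), 36 mm across. Each key stands 18 mm above a black bezel (64 mm square, 3 mm high), moves 8 mm straight down on a spring (1.2 N to start, 4 N at the stop), comes up when let go, and may be pressed anywhere on its top. Point: centre of its top, 56 mm above the bench when up; z up, x and y as the keypad's.
- bar_key_top (a point): The long bar key (measure): 52 mm long (y) and 22 mm wide (x). Moves like the round key. Point: centre of its top, 56 mm above the bench when up; z up, x and y as the keypad's.
- square_key_top (a point): The square key, to be left alone: 32 x 32 mm. Point: centre of its top, 56 mm above the bench when up; z up, x and y as the keypad's.
- small_key_top (a point): The small round key, to be left alone: 20 mm across. Point: centre of its top, 56 mm above the bench when up; z up, x and y as the keypad's.

How it is judged:
By the outcome, as a careful person would: the job done as asked, in the order asked, and still so for the second after the job is handed in, with the robot touching nothing.
It also fails if it takes over 29 s, if anything falls off the work surface, if the arm or the gripper's body presses on something with over 40 N, if the wrist force passes 120 N, or if a joint passes its speed limit or range.

### The arm

A 6-joint arm with a two-finger parallel gripper is mounted at the origin on the work surface. World frame = base frame: x ahead of the robot, y to its left, z up, the work surface at z = 0. Lengths are in m, angles in rad, forces in N, time in s.
With the tool pointing down it reaches from about 0.35 to 0.975 m from the base axis. Payload 4.9 kg.
Tool frame: the origin (TCP) lies midway between the tips of the shut fingers; the grasp point (between the pads) lies 19 mm behind it; z points along the fingers, y is the line along which they close (so a half turn about z gives the same grasp; the last joint's range is limited). The gripper opens to 85 mm and grips with 20 to 120 N. Pads are 22 mm wide; open, the fingers measure 114 mm over their backs; the gripper's body (76 mm by 85 mm) begins 54 mm behind the grasp point. The pads swing forward as they close: fully open they stand 13 mm farther back than shut.
Start: joints at [1.065, 0.053, 1.613, -0, 1.476, -0.119], TCP at [0.236, 0.579, 0.231] pointing down, gripper open.
Joint ranges: [-3.01, 3.01], [-1.01, 2.22], [0.06, 2.58], [-1.02, 4.17], [0.09, 2.62], [-3.14, 3.14]. Speed limits (rad/s): [2.57, 2.57, 3.14, 3.14, 3.14, 3.14].

### API

Orientations are given as a rotation vector (axis times angle).
In Python, from station import telemetry, optics, ctrl gives the robot as it stands.
- The arm moves only by the shell command python3 -m pendant 'ROWS' [FORCE]. ROWS is JSON, one flat list of numbers, 7 for each row, row after row: the turn, a rotation vector about the tool's x, y, z as a fraction of full scale, then the shift along the tool's x, y, z as a fraction of full scale, then the opening, from 0 (shut) to 1 (fully open). In form: [ax, ay, az, tx, ty, tz, fingers, ax, ay, az, tx, ty, tz, fingers, ...]. A call has 1 to 12 rows; each row is the pose to reach, as a shift and turn from the pose commanded when the call began, along the tool's axes at that moment; what a row does not reach only later rows make up. Full scale, the value 1, is 300 mm for a shift and 30 degrees for a turn. A row lasts 1/8 s, in which the tool goes at most 62.5 mm and 10.7 degrees, less where a joint would pass 70% of its speed; a pose out of reach is approached as far as the arm can. A call with a number of a shift or a turn outside -1 to 1 is refused whole. A call with a gripper value outside its range is refused whole. The fingers move at their own pace and stop on an object; FORCE is the grip in N (left out, the last holds). Time passes only in rows, so rows that repeat a pose let the fingers close. It gives the time, the measured TCP pose, the force, the opening and the grip force at its end, in the units of the state.
- telemetry.get_obs(): the state, without advancing time (a new reading comes with each control period).
- optics.get_image(name): name is "scene" or "side" or "wrist"; returns a dict with "image" (480x640x3 uint8, red, green, blue), "depth" (480x640 float32, m along the optical axis (not along the pixel's ray), 0 where there is no reading), "fx", "fy", "cx", "cy" (pixels), "dist_coeffs" ([k1, k2, p1, p2, k3] as OpenCV has them; the pictures are not rectified), "rvec" (rotation vector, rad) and "tvec" (3), from world to camera coordinates, as OpenCV has them. Camera axes: x right, y down, z forward; pixel columns grow to the right and rows downward; lengths in m; the calibration is good to about 2 mm. A picture is of the moment at which its call begins.
- ctrl.finish_job(): hands the job in; it is judged then, once.
The state is a dict: "t": time; "q": joint angles; "dq": joint speeds; "effort": joint torques, N m; "tool_pos": TCP position; "tool_rot": TCP orientation; "contact_force": force on the tool from outside, world axes, zero at the start; "wrist_torque": the same for the moment, N m; "opening": finger opening in m; "grip_force": force on a finger pad.
Only numpy, scipy, OpenCV 4.12 (cv2) and the standard library are available. Lean on these libraries where they do the work, as an engineer would, in place of code of your own. Each camera call takes 0.05 s, during which the arm holds its last target. There are 200 camera calls.

## Working session

There is one attempt and no reset: what is moved stays moved. The work goes in short steps, Python scripts to look and compute and a shell command to move; the robot and the scene stay as the last step left them, time stands still between calls to the robot, and variables do not carry over. Pictures are saved under pics/ and viewed, at most 10 in all, crops included, and the job is handed in when it is done.

```bash
mkdir -p pics
cat > h.py <<'E'
import numpy as np, cv2
from station import telemetry, optics, ctrl
def cast(c,uv,z):
    K=np.array([[c["fx"],0,c["cx"]],[0,c["fy"],c["cy"]],[0,0,1.]])
    n=cv2.undistortPoints(np.array(uv,float).reshape(-1,1,2),K,np.array(c["dist_coeffs"])).reshape(-1,2)
    R,_=cv2.Rodrigues(np.array(c["rvec"],float)); o=-R.T@np.array(c["tvec"],float).ravel()
    d=np.c_[n,np.ones(len(n))]@R
    return o+d*((z-o[2])/d[:,2])[:,None]
def totool(p):
    s=telemetry.get_obs(); R,_=cv2.Rodrigues(np.array(s["tool_rot"],float))
    return R.T@(np.array(p)-s["tool_pos"])/0.3
E
python3 - <<'E'
from h import *
a=[]
for n in("scene","side"):
    c=optics.get_image(n); cv2.imwrite(f"pics/{n}0.png",c["image"][:,:,::-1]); np.save(n+"0.npy",c,allow_pickle=True)
print(telemetry.get_obs())
E
```

```text
{'t': 0.1, 'q': array([ 1.06499997e+00,  5.32930425e-02,  1.61416501e+00,  3.13006387e-05,
        1.47603366e+00, -1.19025695e-01]), 'dq': array([ 5.38880095e-04, -2.00239904e-04, -2.50254754e-03, -3.21678610e-04,
       -7.53936955e-05, -2.56796268e-04]), 'effort': array([-1.73879348e-04, -3.94906855e+01, -3.71361673e+01, -8.92361231e-05,
        3.90304936e-03, -6.75008081e-06]), 'tool_pos': array([0.23547538, 0.57832304, 0.23017964]), 'tool_rot': array([-6.03644729e-01, -3.08242699e+00,  2.82305764e-03]), 'contact_force': array([ 0.09646592, -0.26283149, -0.50059507]), 'wrist_torque': array([-0.02267599,  0.00603316,  0.01339361]), 'grip_force': 0.0, 'opening': 0.08554759616208683}
```

View pics/scene0.png

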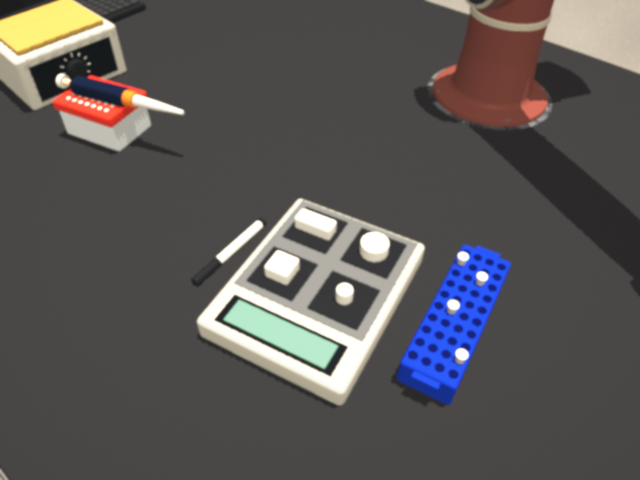

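View pics/side0.png

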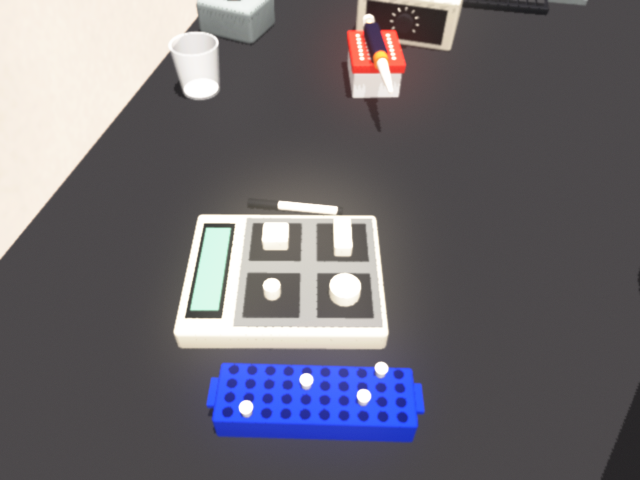

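The scene view shows the key tops at about bar (317,221), round (375,242), square (283,264) and small (345,290). In the side view they are bar (343,230), round (345,285), square (276,231) and small (272,286). Next I cast both sets to the key-top height.

Run:
```python
from h import *
P={"scene":[(317,220),(375,241),(283,263),(345,289)],"side":[(343,228),(345,284),(276,231),(272,285)]}
Q=[]
for n in P:
    c=np.load(n+"0.npy",allow_pickle=True).item()
    q=cast(c,P[n],.056);Q.append(q);print(n,q.round(4).tolist())
m=np.mean(Q,0)
s=[np.linalg.norm(m[i]-m[j]) for i,j in((0,1),(0,2),(1,3),(2,3))];print(s)
d=(m[2]+m[3]-m[0]-m[1]);print("xdir",np.degrees(np.arctan2(d[1],d[0])))
for i in(0,1):
    print(m[i],totool(m[i]+[0,0,.05]))
R,_=cv2.Rodrigues(telemetry.get_obs()["tool_rot"]);print(R.round(3))
```

```text
scene [[0.5167, 0.013, 0.056], [0.4978, 0.0912, 0.056], [0.5984, 0.0298, 0.056], [0.5808, 0.1099, 0.056]]
side [[0.5156, 0.0023, 0.056], [0.4978, 0.0894, 0.056], [0.5963, 0.0256, 0.056], [0.5788, 0.1087, 0.056]]
[np.float64(0.08467358230411992), np.float64(0.08363023653418905), np.float64(0.08415338885205448), np.float64(0.08353713542890931)]
xdir 13.466438778148639
[0.51617464 0.00763642 0.056     ] [-1.58420174 -1.40805245  0.41617649]
[0.49782933 0.09029877 0.056     ] [-1.42363303 -1.17593195  0.41578083]
[[-0.926  0.377 -0.001]
 [ 0.377  0.926 -0.002]
 [ 0.    -0.002 -1.   ]]
```

```bash
python3 -m pendant '[0,0,0,-0.71,-0.59,0.1,0, 0,0,0,-0.71,-0.59,0.1,0, 0,0,0,-0.71,-0.59,0.1,0, 0,0,0,-0.71,-0.59,0.1,0, 0,0,0,-0.71,-0.59,0.1,0]' 20 && python3 -c "
from h import *
print(totool([.4978,.0903,.076]))"
```

```text
t: 0.72
tool_pos: [0.3668, 0.3318, 0.2003]
tool_rot: [-0.608, -3.082, 0.002]
contact_force: [-1.0, 0.9, -0.1]
opening: -0.0
grip_force: 0.0
[-0.70990772 -0.57845571  0.41469389]
```

```bash
python3 -m pendant '[0,0,0,-0.71,-0.58,0.1,0, 0,0,0,-0.71,-0.58,0.1,0, 0,0,0,-0.71,-0.58,0.1,0, 0,0,0,-0.71,-0.58,0.1,0, 0,0,0,-0.71,-0.58,0.2,0, 0,0,0,-0.71,-0.58,0.3,0, 0,0,0,-0.71,-0.58,0.3,0]' && python3 -c "
from h import *
print(totool([.4978,.0903,.056]))
for n in ('scene','side'):
  c=optics.get_image(n);i=c['image'][:,:,::-1]
  i=i[180:380,190:440] if n=='scene' else i[130:350,170:400]
  cv2.imwrite(f'pics/{n}1.png',cv2.resize(i,None,fx=2.2,fy=2.2))"
```

```text
t: 1.6
tool_pos: [0.4954, 0.0925, 0.108]
tool_rot: [-0.604, -3.076, 0.002]
contact_force: [0.4, -0.8, 0.1]
opening: 0.0
grip_force: 0.0
[-0.0114719  -0.00331869  0.17332962]
```

View pics/side1.png

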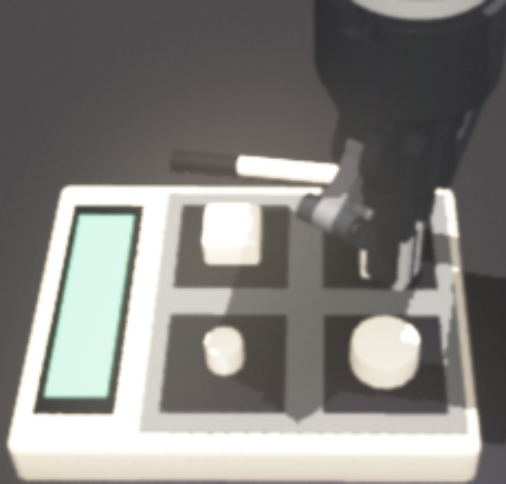

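View pics/scene1.png

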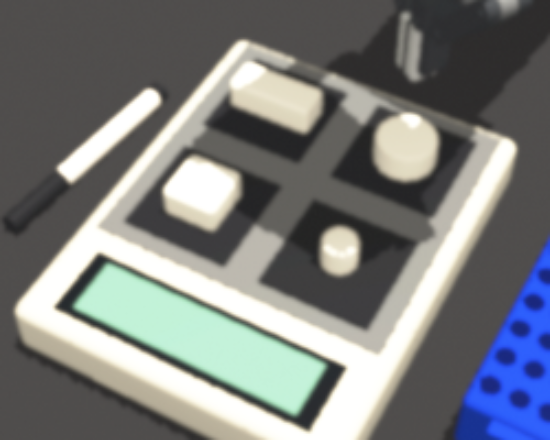

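The gripper is over the round key in both views: its tip is above the key in the side crop at (400,285), and in the scene crop it is high at (420,75), directly behind (405,140) as seen along the ray. I'll press the round key down gently.

```bash
python3 -m pendant '[0,0,0,-0.01,0,0.14,0, 0,0,0,-0.01,0,0.17,0, 0,0,0,-0.01,0,0.19,0, 0,0,0,-0.01,0,0.2,0, 0,0,0,-0.01,0,0.2,0]'
```

```text
t: 2.33
tool_pos: [0.5014, 0.0922, 0.0525]
tool_rot: [0.603, 3.082, 0.001]
contact_force: [-1.6, 1.5, 2.3]
opening: 0.0003
grip_force: 1.1
```

```bash
python3 -m pendant '[0,0,0,0,0,0.01,0, 0,0,0,0,0,0.01,0, 0,0,0,0,0,0.01,0]'; python3 -m pendant '[0,0,0,0,0,0.007,0, 0,0,0,0,0,0.007,0, 0,0,0,0,0,0.007,0]'
```

```text
t: 2.7
tool_pos: [0.5015, 0.0921, 0.049]
tool_rot: [0.604, 3.081, 0.001]
contact_force: [1.6, 3.4, 4.0]
opening: -0.0
grip_force: 1.7
t: 3.08
tool_pos: [0.5016, 0.0921, 0.0479]
tool_rot: [0.604, 3.082, 0.001]
contact_force: [-3.4, 1.6, 11.3]
opening: -0.0006
grip_force: 5.5
```

11 N is well past the 4 N stop force, so the round key is fully down. I'll lift off and move over the bar key.

```bash
python3 -m pendant '[0,0,0,0,0,-0.1,0, 0,0,0,0,0,-0.2,0, 0,0,0,0,0,-0.2,0, 0,0,0,0,0,-0.2,0]' && python3 -c "
from h import *
print(totool([.5155,.0085,.056]))
c=optics.get_image('scene');i=c['image'][:,:,::-1][180:380,190:440]
cv2.imwrite('pics/scene2.png',cv2.resize(i,None,fx=2.2,fy=2.2))"
```

```text
t: 3.58
tool_pos: [0.4997, 0.0917, 0.1047]
tool_rot: [-0.603, -3.081, 0.002]
contact_force: [1.0, -0.3, 0.9]
opening: 0.0003
grip_force: 0.0
[-0.15372846 -0.23656429  0.16234635]
```

View pics/scene2.png

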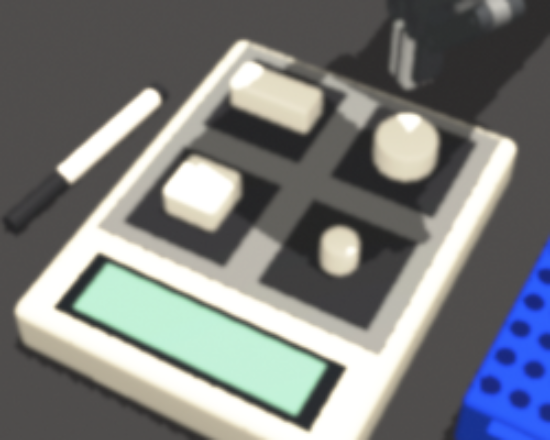

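The round key at crop (405,147) has come all the way back up, and the bar is at (277,95). Now the bar.

```bash
python3 -m pendant '[0,0,0,-0.15,-0.24,0,0, 0,0,0,-0.15,-0.24,0,0, 0,0,0,-0.15,-0.24,0,0, 0,0,0,-0.15,-0.24,0.08,0, 0,0,0,-0.15,-0.24,0.08,0, 0,0,0,-0.15,-0.24,0.08,0]' && python3 -c "
from h import *
print(totool([.5155,.0085,.056]))
c=optics.get_image('side');i=c['image'][:,:,::-1][130:350,170:400]
cv2.imwrite('pics/side2.png',cv2.resize(i,None,fx=2.2,fy=2.2))"
```

```text
t: 4.38
tool_pos: [0.5149, 0.0089, 0.082]
tool_rot: [-0.602, -3.082, -0.0]
contact_force: [0.7, -0.3, 1.2]
opening: -0.0001
grip_force: 0.0
[-0.00248853 -0.00044658  0.08679012]
```

View pics/side2.png

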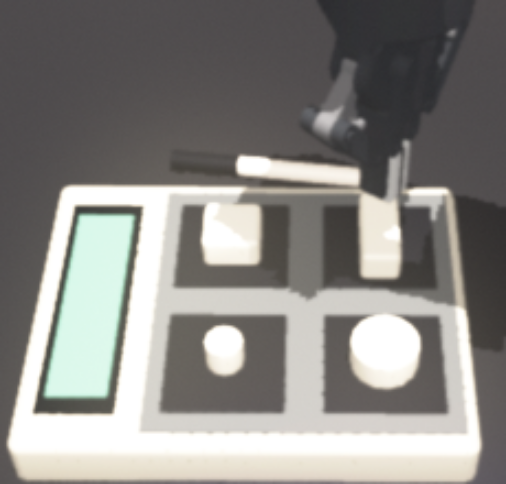

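The fingertip at (388,195) is in line with the bar at (380,235), about 26 mm above it, and the round key at (385,350) is up. I'll press the bar.

```bash
python3 -m pendant '[0,0,0,0,0,0.05,0, 0,0,0,0,0,0.08,0, 0,0,0,0,0,0.1,0, 0,0,0,0,0,0.113,0, 0,0,0,0,0,0.113,0]'; python3 -m pendant '[0,0,0,0,0,0.007,0, 0,0,0,0,0,0.007,0, 0,0,0,0,0,0.007,0]'
```

```text
t: 5.05
tool_pos: [0.5149, 0.0083, 0.0484]
tool_rot: [-0.604, -3.082, -0.0]
contact_force: [-3.0, 0.8, 4.7]
opening: 0.0001
grip_force: 1.8
t: 5.42
tool_pos: [0.5153, 0.0083, 0.0479]
tool_rot: [-0.603, -3.082, 0.0]
contact_force: [-7.1, 1.0, 13.2]
opening: -0.0001
grip_force: 6.4
```

At the stop (13 N). I'll lift off and check.

```bash
python3 -m pendant '[0,0,0,0,0,-0.1,0, 0,0,0,0,0,-0.25,0, 0,0,0,0,0,-0.4,0, 0,0,0,0,0,-0.4,0, 0,0,0,0,0,-0.4,0]' && python3 -c "
from h import *
c=optics.get_image('scene');i=c['image'][:,:,::-1][180:380,190:440]
cv2.imwrite('pics/scene3.png',cv2.resize(i,None,fx=2.2,fy=2.2))"
```

```text
t: 6.05
tool_pos: [0.515, 0.0082, 0.1655]
tool_rot: [-0.604, -3.083, 0.0]
contact_force: [0.2, 0.1, -0.8]
opening: 0.0001
grip_force: 0.0
```

View pics/scene3.png

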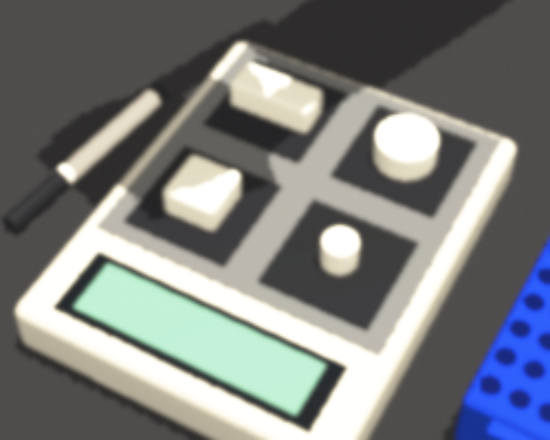

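All four keys are up, with the bar at (277,95) where it started, and the robot is clear.

```bash
python3 -c "
from h import *
print(ctrl.finish_job())"
```

```text
the job is handed in; nothing more can be done
None
```

I pressed the large round key fully down and let it up, then did the same with the long bar key. The square and small round keys weren't touched, and I handed the job in at about 6 s with the arm clear of the keypad.

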